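Teach the counting scale a sample, with its dial knob refitted

ROBOT

A 6-joint arm with a two-finger parallel gripper is mounted at the origin on a cart in front of the work surface, level with it; the furniture and walls round the work are solid. World frame = base frame: x ahead of the robot, y to its left, z up, the work surface at z = 0. Lengths are in m, angles in rad, forces in N, time in s.
With the tool pointing down it reaches from about 0.35 to 0.925 m from the base axis. Payload 6.4 kg.
Tool frame: the origin (TCP) lies midway between the tips of the shut fingers; the grasp point (between the pads) lies 19 mm behind it; z points along the fingers, y is the direction in which the jaws open and shut (so a half turn about z gives the same grasp; the last joint's range is limited). The gripper opens to 94 mm and grips with 3 to 60 N. Pads are 16 mm wide; open, the fingers measure 119 mm over their backs; the gripper's body (75 mm by 177 mm) begins 78 mm behind the grasp point.
Start: joints at [-1.462, 0.245, 1.558, -0, 1.339, -0.174], TCP at [0.181, -0.624, 0.205] pointing down, gripper open.
Joint ranges: [-3.13, 3.13], [-1.02, 2.26], [0.13, 2.54], [-0.95, 4.09], [0.21, 2.88], [-2.74, 2.74]. Speed limits (rad/s): [2.57, 2.57, 3.14, 3.14, 3.14, 3.14].

INTERFACE

Orientations are given as a unit quaternion [x, y, z, w].
In Python, from station import monitor, vision, arm gives the robot as it stands.
- The arm moves only by the tool apply_moves, never from a script. Its argument "targets" is a list of rows, each a list of 6 numbers: the shift along the world's x, y, z in mm, then the turn, a rotation vector about the world's x, y, z in rad. A call has 1 to 12 rows; each row shifts and turns the commanded pose from where the row before left it; what a row does not reach is not made up. A row lasts 1/12 s, in which the tool goes at most 41.7 mm and 7.16 degrees, less where a joint would pass 70% of its speed; a pose out of reach is approached as far as the arm can. A call is refused whole if a number of a shift passes 41.7 or a number of a turn 0.125, either way. A call with a gripper value outside its range is refused whole. "fingers" is the gripper command: -1 is shut, 1 is fully open, values between are in proportion, set as the call begins (left out, the last holds). The fingers move at their own pace and stop on an object; "grip_force" is the grip in N (left out, the last holds). Time passes only in rows, so rows that do not move let the fingers close. It gives the time, the measured TCP pose, the force and the opening at its end, in the units of the state.
- monitor.read_state(): the state, without advancing time (a new reading comes with each control period).
- vision.capture(name): name is "scene" or "top" or "wrist"; returns the picture (420x560x3 uint8, red, green, blue); there is no depth.
- vision.camera_params(name): a dict with "intrinsics" (3x3 intrinsics, pixels), "k1" (the pictures are not rectified: a ray, as slopes to the right and down, at radius r is drawn at 1 + k1 r^2 times it, then the intrinsics apply), "pose" (4x4, takes a point from camera to world coordinates); the wrist camera has in their place "hand_eye" (4x4, takes a point from camera to tool coordinates, whose origin is the TCP and whose axes are the flange's). Camera axes: x right, y up, looking along -z (the intrinsics and any distortion apply to the point x, -y, -z); pixel columns grow to the right and rows downward; lengths in m; the calibration is good to about 2 mm. A picture is of the moment at which its call begins: read the wrist's pose just before it. camera_params takes no time and is no camera call.
- arm.job_done(): hands the job in, once; it reports no verdict.
The state is a dict: "clock": time; "joint_pos": joint angles; "joint_vel": joint speeds; "effort": joint torques, N m; "eef_pos": TCP position; "eef_rot": TCP orientation; "ft_force": force on the tool from outside, world axes, zero at the start; "moment": the same for the moment, N m; "finger_gap": finger opening in m.
Only numpy, scipy, OpenCV 4.12 (cv2) and the standard library are available. Lean on these libraries where they do the work, as an engineer would, in place of code of your own. Each camera call takes 0.05 s, during which the arm holds its last target. There are 200 camera calls.

TASK

Teach the counting scale the weight of a clip: set exactly three of the four medium binder clips side by side in its pan, any three, and leave the stray things among them lying as they are. The knob has come off the scale's dial: turn it so that its D-shaped bore matches the D-shaped shaft, push it fully home, then press knob and shaft in as far as they go for two seconds, and finish the program still holding them pressed in. The scale stores whatever lies in the pan as soon as the dial is pressed, so do not press it before the three clips are in.

Things in the scene. Friction and masses are not known exactly. Their poses are not given: they have to be found in the camera images.
- scale: counting scale, fixed on the worktop: low white housing 252 (x) x 222 (y) x 46 mm high, a grey control deck in front (-x), a shallow steel pan behind. Origin: centre of its underside; x to its back, y to its left, z up. A display on the left half of the deck rises 14 mm above the deck, no higher than the pan's floor.
- scale_pan: shallow steel pan of the scale, fixed to it. Origin: centre of its flat inner floor, 60 mm above the worktop, 14 mm above the deck; axes as the scale's. The pan is 159 x 211 mm inside (x, y); its rim stands 10 mm above the floor and is 2.6 mm thick.
- shaft_top (a point): centre of the top end of the upright brass dial shaft on the deck's front right (128 mm in front of and 66 mm right of the pan centre), 20 mm above the deck, z up. D-shaped: 14 mm diameter, one flat 2.5 mm from the axis; x points out of the flat. Top edge chamfered 1 mm but for the flat. It turns about z with 0.03 N m friction, so it stays as found; the flat starts within 0.75 rad of the robot's +x.
- dial_push (a joint): how far the shaft is pressed straight down, m: 0 at rest, 0.006 at its stop. A spring pushes back with 3 N at rest, growing to 8.5 N at the stop; it rises again when released.
- knob_mid (a point): loose black knob, 42 mm across, 32 mm high, 80 g, upright on the worktop right of the scale. Point: on its axis, 16 mm above its underside; z up. Round hub 15 mm high; above it a flat-sided grip bar 14 mm wide (y), 38 mm long (x), 17 mm high: grip it across y. x points to the bar's pointed end (short line on top); the other end is blunt.
- knob_bore (a point): centre of the D bore's mouth in the knob's underside, axes as the knob's. Bore 12 mm deep, 15.2 mm diameter, flat 3.3 mm from the axis on the pointed side (+x): the knob fits only with its x along the shaft's x, within about 0.15 rad. Fully home this point lies 12 mm below the shaft's top; a knob that has not entered rests with it level with the shaft's top.
- clip_1_mid (a point): medium black binder clip lying on its side, one of four equal ones, 32x40x16 mm with its wire arms, 12 g. Point: middle of the black wedge-shaped body, 7 mm above the worktop; z up. The body is 32 mm wide along x between flat parallel ends (grip across x), 23 mm along y, 16 mm high at its spine (-y) and thinner towards +y, where the low wire arms reach 29 mm beyond the point.
- clip_2_mid (a point): medium black binder clip lying on its side, one of four equal ones, 32x40x16 mm with its wire arms, 12 g. Point: middle of the black wedge-shaped body, 7 mm above the worktop; z up. The body is 32 mm wide along x between flat parallel ends (grip across x), 23 mm along y, 16 mm high at its spine (-y) and thinner towards +y, where the low wire arms reach 29 mm beyond the point.
- clip_3_mid (a point): medium black binder clip lying on its side, one of four equal ones, 32x40x16 mm with its wire arms, 12 g. Point: middle of the black wedge-shaped body, 7 mm above the worktop; z up. The body is 32 mm wide along x between flat parallel ends (grip across x), 23 mm along y, 16 mm high at its spine (-y) and thinner towards +y, where the low wire arms reach 29 mm beyond the point.
- clip_4_mid (a point): medium black binder clip lying on its side, one of four equal ones, 32x40x16 mm with its wire arms, 12 g. Point: middle of the black wedge-shaped body, 7 mm above the worktop; z up. The body is 32 mm wide along x between flat parallel ends (grip across x), 23 mm along y, 16 mm high at its spine (-y) and thinner towards +y, where the low wire arms reach 29 mm beyond the point.
- big_clip: a larger black binder clip (41 x 51 x 21 mm) that lies among the others; not to be used. Origin at its underside.
- white_eraser: eraser in a sleeve, 23 x 52 x 13 mm, lying among the clips; not to be used. Origin at its underside.
- claw_remover: black and metal staple remover, 39 x 56 x 20 mm, lying among the clips; not to be used. Origin at its underside.

How it is judged:
By the outcome, as a careful person would: the job done as asked, in the order asked, and still so for the second after the job is handed in, while the arm keeps its last pose, push and grip.
It also fails if it takes over 72 s, if anything falls off the work surface, if the arm or the gripper's body presses on something with over 40 N, if the wrist force passes 120 N, or if a joint passes its speed limit or range.

## Working session

There is one attempt and no reset: what is moved stays moved. The work goes in short steps, Python scripts to look and compute and a tool call to move; the robot and the scene stay as the last step left them, time stands still between calls to the robot, and variables do not carry over. Pictures are saved under pics/ and viewed, about 8 in all and at most 12, crops included, and the job is handed in when it is done.

Besides the shell and the picture viewer there is one more tool, called as name(argument=value, ...) on one line, values as JSON. apply_moves: Moves the arm, as the interface text tells. Its arguments: {"type":"object","properties":{"targets":{"type":"array","items":{"type":"array","items":{"type":"number"}}},"fingers":{"type":"number"},"grip_force":{"type":"number"}},"required":["targets"]}

```bash
mkdir -p pics; cat > h.py <<'E'
import numpy as np, cv2
from scipy.spatial.transform import Rotation as R
from station import monitor, vision, arm
def pose(name, st=None):
    p=vision.camera_params(name)
    if 'pose' in p: return p, np.array(p['pose'])
    T=np.eye(4); T[:3,:3]=R.from_quat(st['eef_rot']).as_matrix(); T[:3,3]=st['eef_pos']
    return p, T@np.array(p['hand_eye'])
def ray(name,uv,st=None):
    p,T=pose(name,st); K=np.array(p['intrinsics'],float)
    uv=np.atleast_2d(uv).astype(float).reshape(-1,1,2)
    n=cv2.undistortPoints(uv,K,np.array([p['k1'],0,0,0],float)).reshape(-1,2)
    d=np.c_[n[:,0],-n[:,1],-np.ones(len(n))]@T[:3,:3].T
    return T[:3,3],d
def onplane(name,uv,z,st=None):
    o,d=ray(name,uv,st); return o+d*((z-o[2])/d[:,2])[:,None]
def proj(name,P,st=None):
    p,T=pose(name,st); q=(np.atleast_2d(P)-T[:3,3])@T[:3,:3]
    q=q*[1,-1,-1]; n=q[:,:2]/q[:,2:]; n=n*(1+p['k1']*(n**2).sum(1))[:,None]
    K=np.array(p['intrinsics']); return n*[K[0,0],K[1,1]]+K[:2,2]
def snap(name,fn=None):
    st=monitor.read_state(); im=np.array(vision.capture(name))[:,:,::-1].copy()
    if fn: cv2.imwrite('pics/'+fn+'_raw.png',im)
    return st,im
E
python3 - <<'E'
from h import *
s,a=snap('top','top0'); _,b=snap('scene','scene0'); _,w=snap('wrist','w0')
cv2.imwrite('pics/a.png',cv2.resize(a,(800,600),interpolation=cv2.INTER_CUBIC))
cv2.imwrite('pics/b.png',np.hstack([cv2.resize(b,(400,300)),cv2.resize(w,(400,300))]))
for n in('top','scene','wrist'):
    p=vision.camera_params(n);print(n,{k:np.round(v,3).tolist() for k,v in p.items()})
print(s['eef_pos'],s['eef_rot'],s['clock'],s['finger_gap'])
E
```

```text
top {'intrinsics': [[525.087, 0.0, 283.599], [0.0, 525.087, 206.192], [0.0, 0.0, 1.0]], 'k1': -0.006, 'pose': [[-0.008, 0.982, -0.188, 0.312], [-1.0, -0.01, -0.014, -0.014], [-0.015, 0.188, 0.982, 1.294], [0.0, 0.0, 0.0, 1.0]]}
scene {'intrinsics': [[504.329, 0.0, 284.759], [0.0, 504.329, 208.536], [0.0, 0.0, 1.0]], 'k1': -0.075, 'pose': [[0.728, 0.395, -0.56, -0.148], [-0.685, 0.393, -0.614, -0.741], [-0.022, 0.83, 0.557, 0.768], [0.0, 0.0, 0.0, 1.0]]}
wrist {'intrinsics': [[304.931, 0.0, 276.054], [0.0, 304.931, 210.185], [0.0, 0.0, 1.0]], 'k1': -0.037, 'hand_eye': [[0.0, 0.963, 0.269, 0.079], [1.0, 0.0, -0.002, 0.001], [-0.001, 0.269, -0.963, -0.18], [0.0, 0.0, 0.0, 1.0]]}
[ 0.18129777 -0.62358712  0.20436242] [ 9.90021056e-01  1.40916353e-01  3.57784807e-05 -9.42859227e-04] 0.0 0.09387270507690884
```

View pics/a.png

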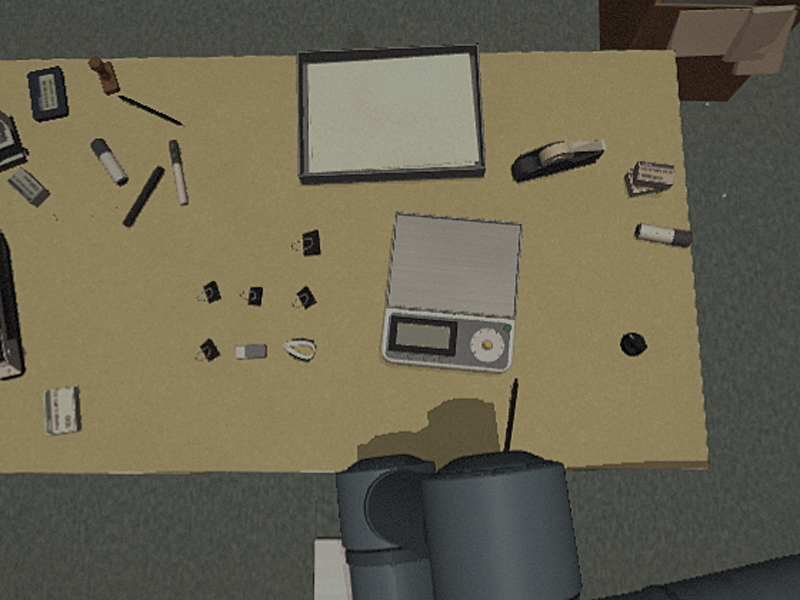

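View pics/b.png

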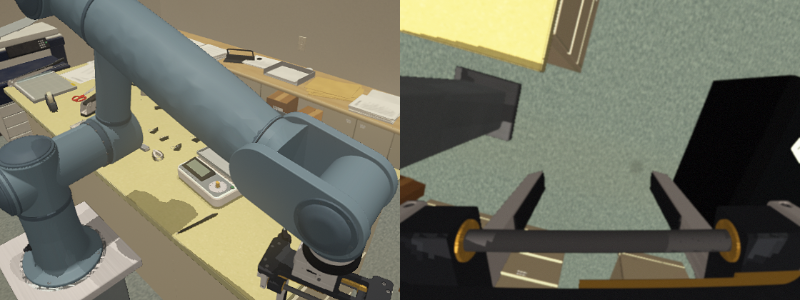

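The top view shows the four medium clips at (210,292), (255,296), (305,298) and (208,350). The big clip is at (311,243), the eraser at (251,352), the remover at (300,349), the knob at (633,344) and the shaft at (488,345). The scene view is blocked by the arm, and the wrist camera sees the fingers and the floor.

```bash
python3 - <<'E'
from h import *
im=cv2.imread('pics/top0_raw.png'); f=.7
hsv=cv2.cvtColor(im,cv2.COLOR_BGR2HSV)
dark=(im.max(2)<60).astype(np.uint8)
for n,(u,v),z in [('cA',(210,292),.008),('cB',(255,296),.008),('cC',(305,298),.008),('cD',(208,350),.008),('big',(311,243),.01),('knob',(633,344),.025)]:
    u*=f;v*=f;m=np.zeros_like(dark);y,x=int(v),int(u);m[y-14:y+14,x-14:x+14]=dark[y-14:y+14,x-14:x+14]
    k,l,s,c=cv2.connectedComponentsWithStats(m);i=1+s[1:,4].argmax()
    P=onplane('top',np.argwhere(l==i)[:,::-1],z)
    r=cv2.minAreaRect((P[:,:2]*1000).astype(np.float32))
    print(n,s[i,4],np.round(r[0]),np.round(r[1]),round(r[2]),'mean',np.round(P.mean(0),3))
for n,u,v,z in [('eras',251,352,.01),('rem',300,349,.01),('shaft',488,345,.066),('panTL',397,213,.07),('panTR',522,223,.07),('panBL',387,306,.07),('panBR',516,318,.07),('boxFL',383,360,.046),('boxFR',511,372,.046),('tape',558,158,.03)]:
    print(n,np.round(onplane('top',[[u*f,v*f]],z)[0],3))
c=[cv2.resize(im[y:y+h,x:x+w],(400,300),interpolation=cv2.INTER_CUBIC) for x,y,w,h in[(130,155,120,90),(300,205,80,60)]]
cv2.imwrite('pics/c.png',np.hstack(c))
E
```

```text
cA 101 [569. 344.] [33. 21.] 20 mean [0.568 0.343 0.008]
cB 99 [560. 267.] [22. 31.] 82 mean [0.56  0.266 0.008]
cC 103 [557. 178.] [33. 22.] 30 mean [0.556 0.177 0.008]
cD 104 [466. 344.] [33. 22.] 35 mean [0.466 0.343 0.008]
big 163 [655. 171.] [44. 28.] 1 mean [0.653 0.169 0.01 ]
knob 220 [ 467. -380.] [40. 39.] 42 mean [ 0.466 -0.381  0.025]
eras [0.46  0.271 0.01 ]
rem [0.465 0.186 0.01 ]
shaft [ 0.462 -0.132  0.066]
panTL [0.688 0.016 0.07 ]
panTR [ 0.668 -0.195  0.07 ]
panBL [0.528 0.033 0.07 ]
panBR [ 0.506 -0.179  0.07 ]
boxFL [0.441 0.041 0.046]
boxFR [ 0.419 -0.171  0.046]
tape [ 0.798 -0.269  0.03 ]
```

View pics/c.png

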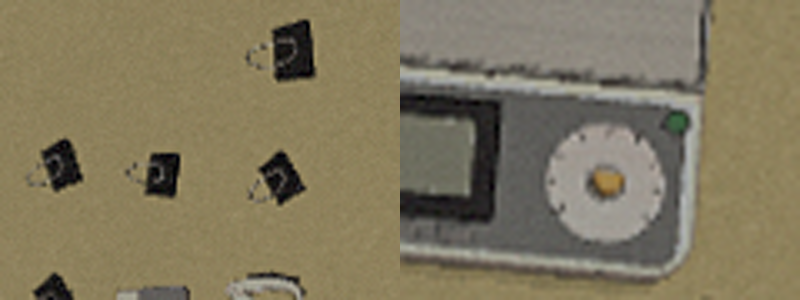

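The crops show the clips' wire arms all pointing left in the image (+y). The shaft is at about (605,182) in the right half, but its flat is not resolved. I'll look at the knob from the wrist first, on the way to the clips.

apply_moves(targets=[[28, 24, -4, 0, 0, 0], [28, 24, -4, 0, 0, 0], [28, 24, -4, 0, 0, 0], [28, 24, -4, 0, 0, 0], [28, 24, -4, 0, 0, 0], [28, 24, -4, 0, 0, 0], [28, 24, -4, 0, 0, 0], [28, 24, -4, 0, 0, 0], [28, 24, -4, 0, 0, 0], [28, 24, -4, 0, 0, 0], [0, 0, 0, 0, 0, 0], [0, 0, 0, 0, 0, 0]], fingers=1)

```text
clock: 1.15
eef_pos: [0.4621, -0.3827, 0.1648]
eef_rot: [0.99, 0.143, -0.0, -0.0]
ft_force: [0.0, 0.7, -0.2]
finger_gap: 0.0942
```

```bash
python3 - <<'E'
from h import *
import pickle
s,a=snap('wrist','wk'); pickle.dump(s,open('wk.pkl','wb')); print(s['eef_pos'],s['clock'])
E
```

```text
[ 0.46212488 -0.38269356  0.16479432] 1.15
```

apply_moves(targets=[[0, 31, 0, 0, 0, 0], [0, 31, 0, 0, 0, 0], [0, 31, 0, 0, 0, 0], [0, 31, 0, 0, 0, 0], [0, 31, 0, 0, 0, 0], [0, 31, 0, 0, 0, 0], [0, 31, 0, 0, 0, 0], [0, 31, 0, 0, 0, 0], [0, 0, 0, 0, 0, 0], [0, 0, 0, 0, 0, 0]])

```text
clock: 2.03
eef_pos: [0.4611, -0.1365, 0.1657]
eef_rot: [0.99, 0.141, 0.0, 0.0]
ft_force: [-0.3, 0.4, -0.5]
finger_gap: 0.0939
```

```bash
python3 - <<'E'
from h import *
import pickle
s,a=snap('wrist','ws'); pickle.dump(s,open('ws.pkl','wb')); print(s['eef_pos'],s['clock'])
k=cv2.imread('pics/wk_raw.png')
cv2.imwrite('pics/d.png',np.hstack([cv2.resize(k,(400,300)),cv2.resize(a,(400,300))]))
E
```

```text
[ 0.46109319 -0.13651129  0.16573915] 2.0333
```

View pics/d.png

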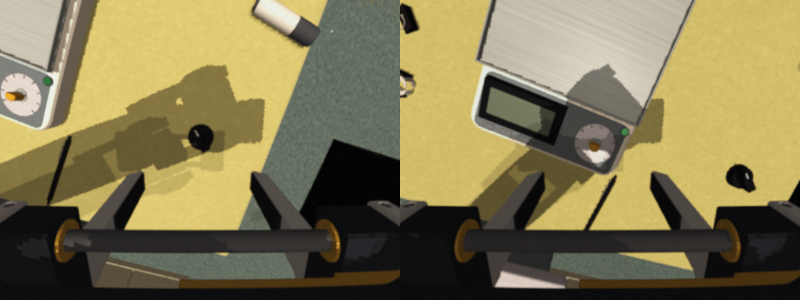

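The left half shows the knob at (200,138); the right half shows the shaft at (593,146) and the knob again at the right edge. I'll enlarge both.

```bash
python3 - <<'E'
from h import *
k=cv2.imread('pics/wk_raw.png');s=cv2.imread('pics/ws_raw.png')
k2=s[220:275,440:540]
def crop(i,x,y,w=50,h=75): 
    c=cv2.resize(i[y-h//2:y-h//2+h,x-w//2:x-w//2+w],(400,600),interpolation=cv2.INTER_CUBIC)
    return c
a=crop(k,280,193); a=cv2.convertScaleAbs(a,alpha=3)
cv2.imwrite('pics/e.png',np.hstack([a,crop(s,271,204)]))
E
```

```text
(no output)
```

View pics/e.png

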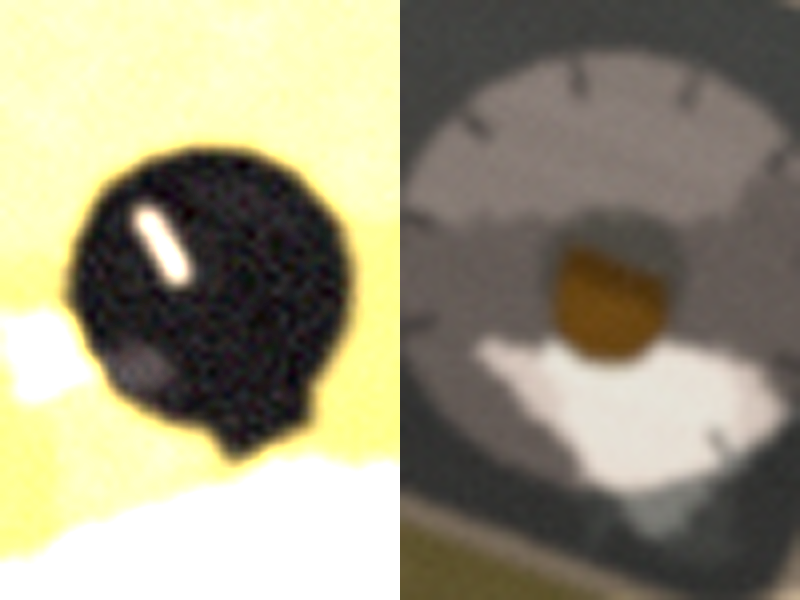

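The knob's line runs from the tip at crop (142,212) to (180,275), with the blunt end at about (275,430). The shaft's flat edge runs from (172,245) to (267,278), and its body lies below that edge.

```bash
python3 - <<'E'
from h import *
import pickle
sk=pickle.load(open('wk.pkl','rb'));ss=pickle.load(open('ws.pkl','rb'))
P=onplane('wrist',np.array([[142,212],[180,275]])/8+[255,156],.032,sk); d=P[0]-P[1]
B=onplane('wrist',np.array([[315,400],[240,455]])/8+[255,156],.032,sk)
print('line',P,'len',np.hypot(*d[:2]),'yaw',np.arctan2(d[1],d[0]),'blunt',B,B.mean(0))
k=cv2.imread('pics/wk_raw.png')[156:231,255:305]
# hub: upper silhouette
m=(k.max(2)<75).astype(np.uint8);c=max(cv2.findContours(m,0,1)[0],key=cv2.contourArea)[:,0]+[255,156]
for z in(.0,.015):
  H=onplane('wrist',c,z,sk)[:,:2];print(z,cv2.minEnclosingCircle((H*1000).astype(np.float32)))
for _ in [0]:
  F=onplane('wrist',np.array([[172,245],[267,278]])/8+[246,167],.066,ss); e=F[1]-F[0]
  print('flat',F,np.hypot(*e[:2]),'normal yaw',np.arctan2(e[0],-e[1]))
s=cv2.imread('pics/ws_raw.png')[167:242,246:296]; h=cv2.cvtColor(s,cv2.COLOR_BGR2HSV)
m=((h[...,1]>130)&(h[...,0]<25)&(h[...,2]>60)).astype(np.uint8); m[50:]=0
yx=np.argwhere(m)[:,::-1]+[246,167];print(len(yx),onplane('wrist',yx,.066,ss).mean(0))
c=max(cv2.findContours(m,0,1)[0],key=cv2.contourArea)[:,0]+[246,167]
print(np.round(onplane('wrist',c,.066,ss)[:,:2]*1000).tolist())
E
```

```text
line [[ 0.48174639 -0.37425889  0.032     ]
 [ 0.47513345 -0.38136418  0.032     ]] len 0.009706502135110678 yaw 0.82127339216143 blunt [[ 0.46397232 -0.40334843  0.032     ]
 [ 0.45389159 -0.3960042   0.032     ]] [ 0.45893195 -0.39967632  0.032     ]
0.0 ((465.9678955078125, -388.7022399902344), 23.50452995300293)
0.015 ((469.0975341796875, -387.5031433105469), 22.48231315612793)
flat [[ 0.47157633 -0.12617123  0.066     ]
 [ 0.47085902 -0.1380453   0.066     ]] 0.011895720170562897 normal yaw -0.06033638494125025
139 [ 0.46602807 -0.13154782  0.066     ]
[[471.0, -126.0], [470.0, -126.0], [469.0, -125.0], [468.0, -126.0], [467.0, -126.0], [466.0, -126.0], [465.0, -126.0], [464.0, -126.0], [463.0, -126.0], [462.0, -127.0], [461.0, -128.0], [461.0, -129.0], [461.0, -130.0], [460.0, -131.0], [461.0, -132.0], [461.0, -133.0], [460.0, -134.0], [460.0, -135.0], [462.0, -135.0], [462.0, -136.0], [463.0, -137.0], [464.0, -138.0], [466.0, -138.0], [467.0, -138.0], [467.0, -138.0], [468.0, -137.0], [469.0, -137.0], [470.0, -137.0], [470.0, -136.0], [471.0, -135.0], [470.0, -134.0], [470.0, -133.0], [471.0, -132.0], [471.0, -131.0], [471.0, -130.0], [471.0, -129.0], [472.0, -128.0], [471.0, -127.0]]
```

apply_moves(targets=[[7, 23, 0, 0, 0, 0.125], [7, 23, 0, 0, 0, 0.125], [7, 23, 0, 0, 0, 0.125], [7, 23, 0, 0, 0, 0.125], [7, 23, 0, 0, 0, 0.125], [7, 23, 0, 0, 0, 0.125], [7, 23, 0, 0, 0, 0.125], [7, 23, 0, 0, 0, 0.125], [7, 23, 0, 0, 0, 0.125], [7, 23, 0, 0, 0, 0.125], [7, 23, 0, 0, 0, 0.125], [7, 23, 0, 0, 0, 0.125]], fingers=0.3)

```text
clock: 3.08
eef_pos: [0.5468, 0.1388, 0.1655]
eef_rot: [0.627, 0.779, -0.0, 0.0]
ft_force: [0.4, 0.4, -0.3]
finger_gap: 0.0611
```

apply_moves(targets=[[6, 20, 0, 0, 0, 0.125], [6, 20, 0, 0, 0, 0.125], [0, 0, 0, 0, 0, 0], [0, 0, 0, 0, 0, 0]])

```text
clock: 3.42
eef_pos: [0.5583, 0.1785, 0.1652]
eef_rot: [0.528, 0.849, -0.0, 0.0]
ft_force: [-1.3, -0.3, -1.1]
finger_gap: 0.0611
```

```bash
python3 - <<'E'
from h import *
s,a=snap('wrist','wc'); print(s['eef_pos'],s['clock'],R.from_quat(s['eef_rot']).as_matrix()[:2,0])
cv2.imwrite('pics/f.png',a)
dark=((a.max(2)<60)).astype(np.uint8)
for n,p in dict(C=(.557,.178),B=(.56,.267),A=(.569,.344),D=(.466,.344)).items():
    u=proj('wrist',[[*p,.008]],s)[0]; x,y=u.astype(int)
    k,l,st,c=cv2.connectedComponentsWithStats(dark); 
    i=min((j for j in range(1,k) if st[j,4]>150),key=lambda j:np.hypot(*(c[j]-u)))
    out=[]
    for z in(.004,.012):
      Q=onplane('wrist',np.argwhere(l==i)[:,::-1],z,s)
      r=cv2.minAreaRect((Q[:,:2]*1000).astype(np.float32)); out.append([np.round(v,1) for v in r])
    print(n,np.round(u),np.round(c[i]),st[i,4],out)
E
```

```text
[0.5582644  0.17854661 0.16520952] 3.4167 [-0.44297014  0.89653626]
C [275. 196.] [274. 196.] 539 [[array([557.7, 176.1]), array([31.1, 24.7]), np.float64(26.3)], [array([557. , 177.8]), array([30.4, 24.2]), np.float64(26.3)]]
B [314. 124.] [313. 125.] 375 [[array([561.2, 267.6]), array([20.7, 31.1]), np.float64(83.7)], [array([560.3, 267.1]), array([20.2, 30.4]), np.float64(83.7)]]
A [357.  58.] [356.  61.] 481 [[array([569.5, 344.6]), array([33.3, 20.9]), np.float64(21.9)], [array([568.5, 342.3]), array([32.5, 20.4]), np.float64(21.9)]]
D [266.   8.] [266.  12.] 513 [[array([466.7, 342.9]), array([30.9, 19.9]), np.float64(26.2)], [array([468. , 340.7]), array([30.2, 19.4]), np.float64(26.2)]]
```

View pics/f.png

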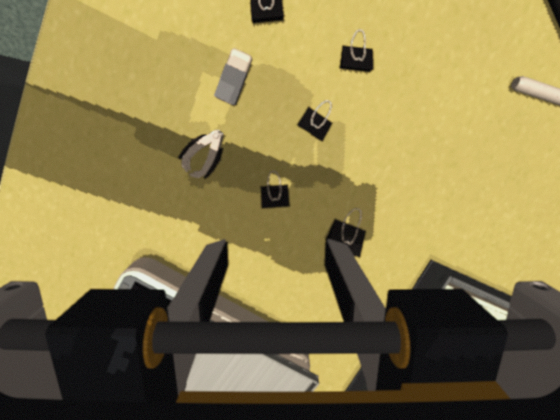

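The wrist view agrees with the top-camera fixes to about 2 mm. Clip C, at pixel (275,196), is directly under the gripper and aligned with it, so I'll grasp it.

apply_moves(targets=[[-1, -1, -40, 0, 0, 0.02], [0, 0, -40, 0, 0, 0.02], [0, 0, -40, 0, 0, 0], [0, 0, -30, 0, 0, 0], [0, 0, -11, 0, 0, 0], [0, 0, 0, 0, 0, 0], [0, 0, 0, 0, 0, 0]])

```text
clock: 4.05
eef_pos: [0.557, 0.1775, 0.0048]
eef_rot: [0.511, 0.86, 0.0, 0.0]
ft_force: [0.2, -0.9, 1.0]
finger_gap: 0.0611
```

apply_moves(targets=[[0, 0, 0, 0, 0, 0], [0, 0, 0, 0, 0, 0], [0, 0, 0, 0, 0, 0], [0, 0, 0, 0, 0, 0], [0, 0, 0, 0, 0, 0]], fingers=-1, grip_force=15)

```text
clock: 4.47
eef_pos: [0.5566, 0.1788, 0.0049]
eef_rot: [0.509, 0.861, 0.0, 0.0]
ft_force: [-0.1, 0.4, 3.1]
finger_gap: 0.0313
```

apply_moves(targets=[[0, 0, 40, 0, 0, 0], [0, 0, 40, 0, 0, 0], [4, -36, 25, 0, 0, -0.1], [4, -36, 0, 0, 0, -0.1], [4, -36, 0, 0, 0, -0.1], [4, -36, 0, 0, 0, -0.1], [4, -36, 0, 0, 0, -0.1], [4, -36, 0, 0, 0, -0.1], [4, -36, 0, 0, 0, 0], [4, -36, 0, 0, 0, 0], [3, -38, 0, 0, 0, 0], [0, 0, 0, 0, 0, 0]])

```text
clock: 5.47
eef_pos: [0.5917, -0.1512, 0.1087]
eef_rot: [0.743, 0.67, -0.0, 0.001]
ft_force: [-0.8, 0.2, -0.9]
finger_gap: 0.0317
```

apply_moves(targets=[[0, 0, -30, 0, 0, 0], [0, 0, -10, 0, 0, 0], [0, 0, -3, 0, 0, 0], [0, 0, 0, 0, 0, 0], [0, 0, 0, 0, 0, 0]])

```text
clock: 5.88
eef_pos: [0.591, -0.1443, 0.065]
eef_rot: [0.741, 0.672, -0.0, -0.0]
ft_force: [-0.4, 0.3, 0.2]
finger_gap: 0.0318
```

apply_moves(targets=[[0, 0, 0, 0, 0, 0], [0, 0, 0, 0, 0, 0], [0, 0, 0, 0, 0, 0], [0, 0, 30, 0, 0, 0], [0, 0, 35, 0, 0, 0], [-3, 37, 10, 0, 0, 0], [-3, 37, 0, 0, 0, 0], [-3, 37, 0, 0, 0, 0], [-3, 37, 0, 0, 0, 0], [-3, 37, 0, 0, 0, 0], [-3, 37, 0, 0, 0, 0], [-3, 37, 0, 0, 0, 0]], fingers=0.2)

```text
clock: 6.88
eef_pos: [0.5698, 0.1156, 0.1405]
eef_rot: [0.741, 0.672, 0.0, 0.0]
ft_force: [-0.0, 0.8, 0.3]
finger_gap: 0.0567
```

apply_moves(targets=[[-3, 37, 0, 0, 0, -0.02], [-3, 37, 0, 0, 0, 0], [-3, 37, 0, 0, 0, 0], [0, 41, 0, 0, 0, 0], [0, 0, -40, 0, 0, 0], [0, 0, -30, 0, 0, 0], [0, 0, 0, 0, 0, 0], [0, 0, 0, 0, 0, 0]])

```text
clock: 7.55
eef_pos: [0.5597, 0.2655, 0.0687]
eef_rot: [0.747, 0.664, -0.002, -0.001]
ft_force: [0.4, 0.6, 0.9]
finger_gap: 0.0561
```

```bash
python3 - <<'E'
from h import *
s,a=snap('wrist','wb'); print(s['eef_pos'],s['clock'],s['finger_gap'],R.from_quat(s['eef_rot']).as_matrix()[:2,1])
dark=((a.max(2)<60)).astype(np.uint8)
k,l,st,c=cv2.connectedComponentsWithStats(dark)
for n,p in dict(B=(.56,.267),A=(.569,.344),D=(.466,.344)).items():
    u=proj('wrist',[[*p,.008]],s)[0]
    i=min((j for j in range(1,k) if st[j,4]>150),key=lambda j:np.hypot(*(c[j]-u)))
    Q=onplane('wrist',np.argwhere(l==i)[:,::-1],.008,s)
    print(n,np.round(u),np.round(c[i]),st[i],cv2.minAreaRect((Q[:,:2]*1000).astype(np.float32)))
E
```

```text
[0.55971085 0.26552628 0.06873851] 7.55 0.05611955235391412 [ 0.99306732 -0.11748915]
B [275. 220.] [276. 220.] [ 257  204   39   32 1110] ((560.5272827148438, 267.51519775390625), (26.894290924072266, 31.881507873535156), 83.3561019897461)
A [275. 123.] [276. 125.] [252 101  48  44 768] ((568.6480712890625, 344.5845947265625), (31.066390991210938, 21.313323974609375), 21.168209075927734)
D [144. 140.] [148. 141.] [125 116  45  48 901] ((466.2550048828125, 343.1443176269531), (36.242279052734375, 21.32012176513672), 31.352989196777344)
```

apply_moves(targets=[[1, 1, -40, 0, 0, 0], [0, 0, -18, 0, 0, 0], [0, 0, -6, 0, 0, 0], [0, 0, 0, 0, 0, 0]])

```text
clock: 7.93
eef_pos: [0.5626, 0.2663, 0.0067]
eef_rot: [0.748, 0.664, 0.0, 0.0]
ft_force: [-0.3, -0.2, 0.2]
finger_gap: 0.0567
```

apply_moves(targets=[[0, 0, 0, 0, 0, 0], [0, 0, 0, 0, 0, 0], [0, 0, 0, 0, 0, 0], [0, 0, 0, 0, 0, 0], [0, 0, 0, 0, 0, 0]], fingers=-1)

```text
clock: 8.35
eef_pos: [0.5632, 0.267, 0.0076]
eef_rot: [0.748, 0.664, 0.001, 0.001]
ft_force: [-0.4, -0.5, 4.1]
finger_gap: 0.0312
```

apply_moves(targets=[[0, 0, 40, 0, 0, 0], [0, 0, 40, 0, 0, 0], [4, -36, 25, 0, 0, 0.02], [4, -36, 0, 0, 0, 0], [4, -36, 0, 0, 0, 0], [4, -36, 0, 0, 0, 0], [3, -35, 0, 0, 0, 0], [3, -35, 0, 0, 0, 0], [3, -35, 0, 0, 0, 0], [3, -35, 0, 0, 0, 0], [3, -35, 0, 0, 0, 0], [3, -35, 0, 0, 0, 0]])

```text
clock: 9.35
eef_pos: [0.5959, -0.0871, 0.1101]
eef_rot: [0.741, 0.672, 0.0, 0.0]
ft_force: [0.2, 0.7, -0.1]
finger_gap: 0.0314
```

apply_moves(targets=[[0, 0, 0, 0, 0, 0], [0, 0, -30, 0, 0, 0], [0, 0, -10, 0, 0, 0], [0, 0, -4, 0, 0, 0], [0, 0, 0, 0, 0, 0], [0, 0, 0, 0, 0, 0]])

```text
clock: 9.85
eef_pos: [0.5957, -0.0845, 0.0657]
eef_rot: [0.741, 0.672, -0.0, -0.0]
ft_force: [-0.0, 0.7, 1.2]
finger_gap: 0.0314
```

apply_moves(targets=[[0, 0, 0, 0, 0, 0], [0, 0, 0, 0, 0, 0], [0, 0, 0, 0, 0, 0], [0, 0, 30, 0, 0, 0], [0, 0, 35, 0, 0, 0], [-2, 36, 10, 0, 0, 0], [-2, 36, 0, 0, 0, 0], [-2, 36, 0, 0, 0, 0], [-2, 36, 0, 0, 0, 0.1], [-2, 36, 0, 0, 0, 0.1], [-2, 36, 0, 0, 0, 0.1], [-2, 36, 0, 0, 0, 0.1]], fingers=0.2)

```text
clock: 10.85
eef_pos: [0.5815, 0.1685, 0.1411]
eef_rot: [0.591, 0.807, 0.0, 0.0]
ft_force: [0.5, 0.5, -0.3]
finger_gap: 0.0566
```

apply_moves(targets=[[-2, 36, 0, 0, 0, 0.06], [-2, 36, 0, 0, 0, 0], [-3, 36, 0, 0, 0, 0], [-3, 36, 0, 0, 0, 0], [-3, 33, -30, 0, 0, 0], [0, 0, -40, 0, 0, 0], [0, 0, 0, 0, 0, 0], [0, 0, 0, 0, 0, 0]])

```text
clock: 11.52
eef_pos: [0.5669, 0.3407, 0.0703]
eef_rot: [0.568, 0.823, -0.003, -0.002]
ft_force: [0.1, -0.5, -0.2]
finger_gap: 0.0565
```

```bash
python3 - <<'E'
from h import *
s,a=snap('wrist','wa'); print(s['eef_pos'],s['clock'],s['finger_gap'],R.from_quat(s['eef_rot']).as_matrix()[:2,1])
dark=((a.max(2)<60)).astype(np.uint8)
k,l,st,c=cv2.connectedComponentsWithStats(dark)
for n,p in dict(A=(.569,.344)).items():
    u=proj('wrist',[[*p,.008]],s)[0]
    i=min((j for j in range(1,k) if st[j,4]>150),key=lambda j:np.hypot(*(c[j]-u)))
    Q=onplane('wrist',np.argwhere(l==i)[:,::-1],.008,s)
    print(n,np.round(u),np.round(c[i]),st[i],cv2.minAreaRect((Q[:,:2]*1000).astype(np.float32)))
E
```

```text
[0.56691465 0.34073508 0.07034596] 11.5167 0.056494039758206056 [0.93497846 0.35465044]
A [280. 219.] [279. 220.] [260 203  39  31 843] ((568.3651123046875, 344.1239013671875), (32.00933074951172, 26.114330291748047), 20.936254501342773)
```

apply_moves(targets=[[1, 3, -40, 0, 0, 0], [0, 0, -18, 0, 0, 0], [0, 0, -7, 0, 0, 0], [0, 0, 0, 0, 0, 0]])

```text
clock: 11.9
eef_pos: [0.5706, 0.3435, 0.0082]
eef_rot: [0.569, 0.822, -0.0, -0.0]
ft_force: [-0.1, -0.4, -0.1]
finger_gap: 0.0564
```

apply_moves(targets=[[0, 0, 0, 0, 0, 0], [0, 0, 0, 0, 0, 0], [0, 0, 0, 0, 0, 0], [0, 0, 0, 0, 0, 0], [0, 0, 0, 0, 0, 0]], fingers=-1)

```text
clock: 12.32
eef_pos: [0.5712, 0.3447, 0.0094]
eef_rot: [0.568, 0.823, 0.001, 0.001]
ft_force: [-0.4, -1.0, 4.2]
finger_gap: 0.0315
```

apply_moves(targets=[[0, 0, 40, 0, 0, 0], [0, 0, 40, 0, 0, 0], [3, -34, 25, 0, 0, -0.1], [3, -34, 0, 0, 0, -0.1], [3, -34, 0, 0, 0, -0.1], [3, -34, 0, 0, 0, -0.1], [3, -34, 0, 0, 0, -0.06], [3, -34, 0, 0, 0, 0], [3, -34, 0, 0, 0, 0], [3, -34, 0, 0, 0, 0], [3, -34, 0, 0, 0, 0], [3, -34, 0, 0, 0, 0]])

```text
clock: 13.32
eef_pos: [0.6001, 0.0033, 0.1128]
eef_rot: [0.741, 0.672, 0.0, 0.0]
ft_force: [0.6, -0.0, -0.3]
finger_gap: 0.0311
```

apply_moves(targets=[[2, -34, 0, 0, 0, 0], [0, 0, 0, 0, 0, 0], [0, 0, -30, 0, 0, 0], [0, 0, -10, 0, 0, 0], [0, 0, -4, 0, 0, 0], [0, 0, 0, 0, 0, 0], [0, 0, 0, 0, 0, 0]])

```text
clock: 13.9
eef_pos: [0.6019, -0.0282, 0.0683]
eef_rot: [0.741, 0.672, -0.0, -0.0]
ft_force: [0.8, 1.0, -0.2]
finger_gap: 0.0314
```

apply_moves(targets=[[0, 0, 0, 0, 0, 0], [0, 0, 0, 0, 0, 0], [0, 0, 0, 0, 0, 0], [0, 0, 35, 0, 0, 0], [0, 0, 15, 0, 0, 0], [-34, -26, 0, 0, 0, -0.12], [-33, -26, 0, 0, 0, -0.12], [-33, -26, 0, 0, 0, -0.12], [-34, -26, 0, 0, 0, -0.12], [0, 0, 0, 0, 0, -0.12], [0, 0, 0, 0, 0, -0.04], [0, 0, 0, 0, 0, 0]], fingers=0.2)

```text
clock: 14.9
eef_pos: [0.4701, -0.1318, 0.1187]
eef_rot: [0.915, 0.404, 0.0, 0.0]
ft_force: [0.9, 0.6, -0.2]
finger_gap: 0.0565
```

apply_moves(targets=[[0, 0, 0, 0, 0, 0], [0, 0, 0, 0, 0, 0]])

```text
clock: 15.07
eef_pos: [0.4707, -0.1311, 0.1186]
eef_rot: [0.914, 0.405, 0.0, 0.0]
ft_force: [0.0, 0.9, 0.0]
finger_gap: 0.0567
```

```bash
python3 - <<'E'
from h import *
import pickle
s,a=snap('wrist','ws2'); pickle.dump(s,open('ws2.pkl','wb')); print(s['eef_pos'],s['clock'],s['eef_rot'])
_,t=snap('top','top2')
u=proj('wrist',[[.468,-.132,.066]],s)[0]; print(u); x,y=(u).astype(int)
z=cv2.resize(a[y-25:y+25,x-25:x+25],(400,400),interpolation=cv2.INTER_CUBIC)
q=cv2.resize(t[140:270,255:385],(400,400),interpolation=cv2.INTER_CUBIC)
cv2.imwrite('pics/g.png',np.hstack([q,z])); print(x-25,y-25)
E
```

```text
[ 0.4707118  -0.13107532  0.11856318] 15.0667 [9.14222077e-01 4.05213509e-01 4.63759716e-05 5.86956949e-05]
[273.01126314 228.99442214]
248 203
```

View pics/g.png

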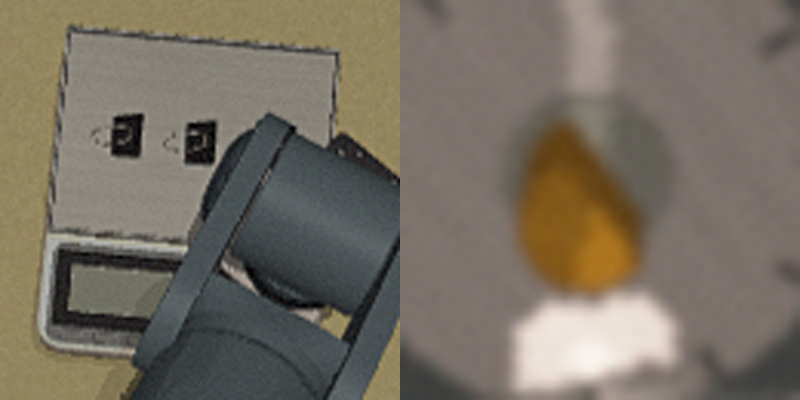

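The pan view shows two clips placed squarely, with the third hidden under the arm. In the shaft close-up, the top face has to be told apart from the darker flat side, so I'll enlarge it with more contrast.

```bash
python3 - <<'E'
from h import *
import pickle
out=[]
for n,x0,y0 in(('ws',261,180),('ws2',258,213)):
    a=cv2.imread(f'pics/{n}_raw.png')[y0:y0+30,x0:x0+30].astype(float)
    r=np.clip((a[...,2]-40)*1.6,0,255).astype(np.uint8)
    # saturation to isolate brass
    b=cv2.cvtColor(a.astype(np.uint8),cv2.COLOR_BGR2HSV)
    m=np.where(b[...,1]>120,r,255)
    out.append(cv2.resize(m.astype(np.uint8),(400,400),interpolation=cv2.INTER_NEAREST))
cv2.imwrite('pics/hh.png',np.hstack(out))
for n in('ws2','ws'):
    st=pickle.load(open(n+'.pkl','rb'))
    for c in((.4645,-.134),(.468,-.132)):
        for yaw in(-.06,):
            e=np.array([np.cos(yaw),np.sin(yaw)]);t=np.array([-e[1],e[0]]);o=np.array(c)+2.5e-3*e
            P=[[*(o+6.5e-3*k*t),z] for z in(.066,.046) for k in(-1,1)]+[[*(np.array(c)-7e-3*e),.066]]
            print(n,c,np.round(proj('wrist',P,st),1).tolist())
E
```

```text
ws2 (0.4645, -0.134) [[278.9, 237.5], [268.8, 225.7], [278.7, 229.4], [269.3, 218.4], [264.8, 238.5]]
ws2 (0.468, -0.132) [[280.5, 233.1], [270.3, 221.2], [280.1, 225.3], [270.7, 214.1], [266.3, 234.1]]
ws (0.4645, -0.134) [[280.6, 206.1], [267.7, 201.6], [280.3, 201.0], [268.2, 196.8], [270.8, 212.9]]
ws (0.468, -0.132) [[279.6, 202.1], [266.6, 197.6], [279.4, 197.2], [267.2, 193.0], [269.8, 209.0]]
```

View pics/hh.png

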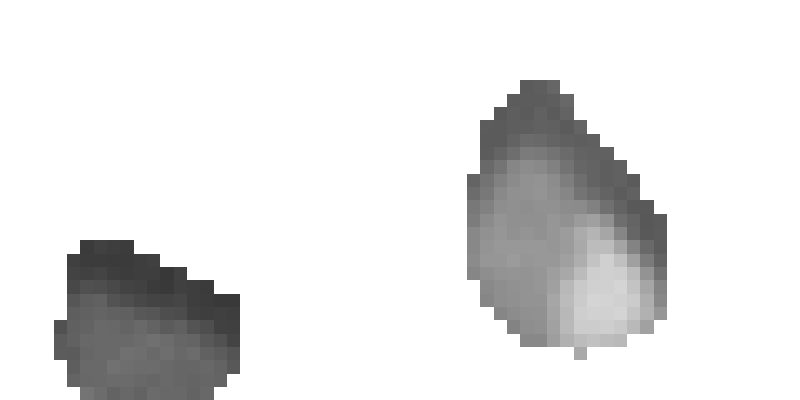

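The dark band is the flat's side face and the brighter area below it is the top face. So my first edge was the flat's foot, and I need to refit: a circle of 7 mm radius to the lower arc, and the flat's direction from its foot edge and its top edge.

```bash
python3 - <<'E'
from h import *
import pickle
from scipy.optimize import least_squares
for n,x0,y0,thr in(('ws',261,180,0),('ws2',258,213,0)):
    st=pickle.load(open(n+'.pkl','rb'))
    a=cv2.imread(f'pics/{n}_raw.png')[y0:y0+36,x0:x0+30]
    b=cv2.cvtColor(a,cv2.COLOR_BGR2HSV); m=(b[...,1]>120).astype(np.uint8)
    k,l,s,c=cv2.connectedComponentsWithStats(m); i=1+s[1:,4].argmax(); m=(l==i).astype(np.uint8)
    m=cv2.morphologyEx(m,cv2.MORPH_OPEN,np.ones((3,3),np.uint8))
    # boundary points at row ends, lower part
    pts=[]; rows=np.where(m.any(1))[0]; r0=rows[0]+0.5*(rows[-1]-rows[0])
    for r in rows:
        if r<r0: continue
        cc=np.where(m[r])[0]; pts+=[[cc[0]-.5,r],[cc[-1]+.5,r]]
    for q in np.where(m.any(0))[0]: pts.append([q,np.where(m[:,q])[0][-1]+.5])
    Q=onplane('wrist',np.array(pts)+[x0,y0],.065,st)[:,:2]*1000
    f=least_squares(lambda v:np.hypot(*(Q-v).T)-7,Q.mean(0),loss='soft_l1'); print(n,'centre',f.x,'rms',np.sqrt(np.mean(f.fun**2)))
    # foot edge: upper boundary points between apexes; top edge: max gradient below it
    up=[];tp=[]
    for q in np.where(m.any(0))[0]:
        cc=np.where(m[:,q])[0]; up.append([q,cc[0]-.5])
        g=np.diff(a[cc[0]:cc[0]+10,q,2].astype(float)); j=g[1:].argmax()+1; tp.append([q,cc[0]+j+.5,g[j]])
    print(rows[[0,-1]],np.array(up).tolist()); print(np.array(tp).tolist())
    print(a[:36:1,:,2][max(rows[0]-1,0):rows[-1]+2].tolist() if n=='ws2' else '')
E
```

```text
ws centre [ 465.80681002 -131.94533938] rms 0.24439467303032666
[18 31] [[4.0, 23.5], [5.0, 18.5], [6.0, 17.5], [7.0, 17.5], [8.0, 17.5], [9.0, 17.5], [10.0, 18.5], [11.0, 18.5], [12.0, 19.5], [13.0, 19.5], [14.0, 20.5], [15.0, 20.5], [16.0, 21.5], [17.0, 21.5]]
[[4.0, 29.5, 52.0], [5.0, 21.5, 9.0], [6.0, 20.5, 9.0], [7.0, 21.5, 12.0], [8.0, 22.5, 9.0], [9.0, 22.5, 11.0], [10.0, 23.5, 11.0], [11.0, 22.5, 11.0], [12.0, 24.5, 11.0], [13.0, 23.5, 12.0], [14.0, 23.5, 13.0], [15.0, 29.5, 22.0], [16.0, 29.5, 41.0], [17.0, 29.5, 49.0]]

ws2 centre [ 465.29325342 -131.90898699] rms 0.5334794171469146
[ 6 25] [[5.0, 12.5], [6.0, 8.5], [7.0, 7.5], [8.0, 6.5], [9.0, 5.5], [10.0, 5.5], [11.0, 5.5], [12.0, 6.5], [13.0, 8.5], [14.0, 9.5], [15.0, 10.5], [16.0, 11.5], [17.0, 12.5], [18.0, 14.5], [19.0, 15.5]]
[[5.0, 14.5, 7.0], [6.0, 11.5, 8.0], [7.0, 11.5, 10.0], [8.0, 11.5, 15.0], [9.0, 11.5, 11.0], [10.0, 10.5, 10.0], [11.0, 10.5, 9.0], [12.0, 10.5, 7.0], [13.0, 14.5, 14.0], [14.0, 15.5, 19.0], [15.0, 15.5, 20.0], [16.0, 17.5, 19.0], [17.0, 17.5, 18.0], [18.0, 19.5, 15.0], [19.0, 20.5, 11.0]]
[[1
[... 2556 characters left out ...]
, 157, 167, 173, 172, 170, 167, 149, 125, 121, 124, 123, 125, 123, 124, 124, 127, 126, 123], [126, 126, 127, 124, 125, 126, 123, 124, 128, 130, 131, 143, 155, 169, 171, 171, 173, 163, 151, 134, 124, 123, 125, 125, 123, 124, 125, 122, 127, 125], [123, 125, 124, 128, 127, 126, 124, 124, 122, 129, 130, 141, 156, 168, 168, 169, 166, 156, 141, 128, 125, 124, 124, 124, 125, 122, 123, 123, 127, 123], [126, 124, 125, 125, 128, 128, 125, 127, 125, 125, 125, 139, 151, 158, 161, 158, 156, 148, 136, 132, 130, 127, 125, 123, 121, 125, 124, 124, 126, 125], [128, 123, 125, 123, 125, 128, 128, 128, 135, 135, 128, 137, 146, 146, 147, 156, 168, 169, 160, 159, 158, 142, 127, 124, 122, 126, 122, 126, 126, 124]]
```

apply_moves(targets=[[0, -32, 0, 0, 0, 0], [0, -32, 0, 0, 0, 0], [0, -32, 0, 0, 0, 0], [0, -32, 0, 0, 0, 0], [0, -32, 0, 0, 0, 0], [0, -32, 0, 0, 0, 0], [0, -32, -10, 0, 0, 0], [0, -31, -20, 0, 0, 0], [0, 0, 0, 0, 0, 0], [0, 0, 0, 0, 0, 0]], fingers=0)

```text
clock: 16.0
eef_pos: [0.4698, -0.3864, 0.0865]
eef_rot: [0.915, 0.404, -0.0, -0.002]
ft_force: [0.0, 0.8, 0.1]
finger_gap: 0.0471
```

```bash
python3 - <<'E'
from h import *
import pickle
s,a=snap('wrist','wk2'); pickle.dump(s,open('wk2.pkl','wb')); print(s['eef_pos'],s['clock'],s['eef_rot'])
_,t=snap('top','top3')
u=proj('wrist',[[.471,-.386,.032]],s)[0]; x,y=u.astype(int); x0,y0=x-30,y-30
z=cv2.convertScaleAbs(cv2.resize(a[y0:y0+60,x0:x0+60],(400,400),interpolation=cv2.INTER_CUBIC),alpha=2.5)
q=cv2.resize(t[140:270,255:385],(400,400),interpolation=cv2.INTER_CUBIC)
cv2.imwrite('pics/i.png',np.hstack([q,z])); print(x0,y0)
g=a[y0:y0+60,x0:x0+60].min(2); m=(g>110).astype(np.uint8); m[:5]=0;
k,l,st,c=cv2.connectedComponentsWithStats(m)
for i in range(1,k):
    if 8<st[i,4]<200: 
        yx=np.argwhere(l==i)[:,::-1]+[x0,y0]; P=onplane('wrist',yx,.032,s)[:,:2]*1000
        print(st[i],P.mean(0),cv2.minAreaRect(P.astype(np.float32)))
E
```

```text
[ 0.46975944 -0.38638894  0.08653374] 16.0 [ 9.14776715e-01  4.03955902e-01 -3.96386151e-04 -1.74209941e-03]
245 193
[  0  51  36   9 188] [ 446.43259429 -393.38434355] ((448.7118225097656, -394.025146484375), (7.139742851257324, 29.120824813842773), 47.76479721069336)
```

View pics/i.png

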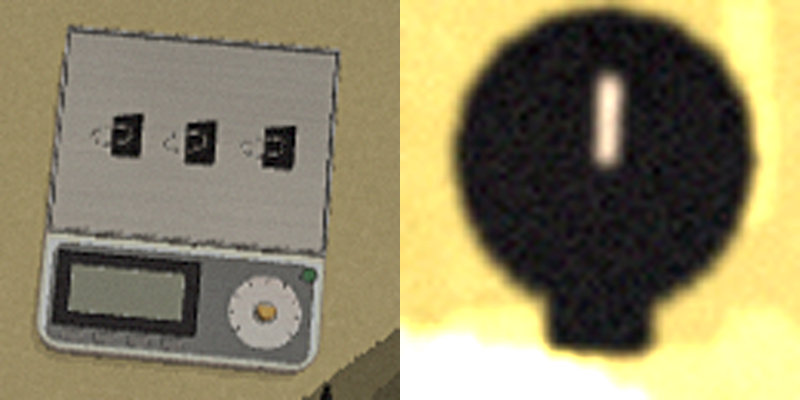

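All three clips lie in a row in the pan, at (127,135), (201,141) and (278,147). The knob's line runs from (611,75) to (605,165) and the middle of its blunt end is at (600,348).

```bash
python3 - <<'E'
from h import *
import pickle
s=pickle.load(open('wk2.pkl','rb'))
P=onplane('wrist',np.array([[211,75],[205,165],[148,345],[255,350],[200,349]])/6.667+[244.5,192.5],.032,s)[:,:2]*1000
d=P[0]-P[4];d/=np.hypot(*d);print(P,'yaw',np.arctan2(d[1],d[0]),'width',np.hypot(*(P[2]-P[3])),'axis',P[4]+19*d)
T=R.from_quat(s['eef_rot']).as_matrix()[:2,:2]; print('in tool',(P[4]+19*d-1000*np.array(s['eef_pos'])[:2])@T)
# hub circle, left/right/top arcs at z=.015
a=cv2.imread('pics/wk2_raw.png')[193:253,245:305]; m=(a.max(2)<60).astype(np.uint8)
k,l,st,c=cv2.connectedComponentsWithStats(m);i=1+st[1:,4].argmax();m=l==i
pts=[]
for r in range(60):
    cc=np.where(m[r])[0]
    if len(cc)>25: pts+=[[cc[0]-.5,r],[cc[-1]+.5,r]]
for z in(0,.015):
    Q=onplane('wrist',np.array(pts)+[245,193],z,s)[:,:2]*1000
    A=np.c_[2*Q,np.ones(len(Q))];v=np.linalg.lstsq(A,(Q**2).sum(1),rcond=None)[0];print(z,v[:2],np.sqrt(v[2]+v[0]**2+v[1]**2))
E
```

```text
[[ 482.600708   -373.69039231]
 [ 474.51955303 -381.48864301]
 [ 453.60630299 -393.94450099]
 [ 462.9637828  -403.34635924]
 [ 458.012394   -398.66579964]] yaw 0.793208018114204 width 13.264892278848116 axis [ 471.34208856 -385.12625596]
in tool [1.99933063 0.31908572]
0 [ 468.08904751 -388.07308782] 20.952575722741578
0.015 [ 471.20509743 -384.78562795] 19.774295081755945
```

apply_moves(targets=[[1.5, 1.4, -35, 0, 0, -0.04], [0, 0, -24, 0, 0, 0], [0, 0, -9, 0, 0, 0], [0, 0, 0, 0, 0, 0], [0, 0, 0, 0, 0, 0]])

```text
clock: 16.52
eef_pos: [0.4727, -0.3845, 0.0215]
eef_rot: [0.922, 0.387, 0.0, 0.0]
ft_force: [-0.2, 0.1, -0.1]
finger_gap: 0.0471
```

apply_moves(targets=[[0, 0, 0, 0, 0, 0], [0, 0, 0, 0, 0, 0], [0, 0, 0, 0, 0, 0], [0, 0, 0, 0, 0, 0], [0, 0, 0, 0, 0, 0], [0, 0, 0, 0, 0, 0]], fingers=-1, grip_force=40)

```text
clock: 17.02
eef_pos: [0.472, -0.385, 0.0208]
eef_rot: [0.922, 0.386, 0.0, 0.0]
ft_force: [-0.4, -1.0, 2.5]
finger_gap: 0.0136
```

apply_moves(targets=[[0, 0, 40, 0, 0, 0], [0, 0, 40, 0, 0, 0], [-1, 31, 20, 0, 0, -0.125], [-1, 31, 0, 0, 0, -0.125], [-1, 31, 0, 0, 0, -0.125], [-1, 32, 0, 0, 0, -0.125], [-1, 32, 0, 0, 0, -0.125], [-1, 32, 0, 0, 0, -0.125], [0, 32, 0, 0, 0, -0.125], [0, 32, 0, 0, 0, 0], [0, 0, 0, 0, 0, 0], [0, 0, 0, 0, 0, 0]])

```text
clock: 18.02
eef_pos: [0.4657, -0.1307, 0.1202]
eef_rot: [0.999, -0.04, -0.0, 0.0]
ft_force: [-0.5, 0.2, -0.5]
finger_gap: 0.0135
```

```bash
python3 - <<'E'
from h import *
s=monitor.read_state(); M=R.from_quat(s['eef_rot']).as_matrix(); print(s['eef_pos'],np.arctan2(M[1,0],M[0,0]),M[:,2],s['ft_force'],s['moment'],s['joint_pos'])
E
```

```text
[ 0.46572886 -0.13073388  0.12023064] -0.07923624334719924 [-2.76185511e-04 -1.22487305e-04 -9.99999954e-01] [-0.48068861  0.18171576 -0.51249641] [-0.06179513  0.04551245  0.01504728] [-5.08451068e-01 -5.19775609e-02  2.04295017e+00 -2.64427698e-04
  1.15080168e+00  1.14168933e+00]
```

apply_moves(targets=[[0, -1, -20, 0, 0, 0], [0, 0, -8, 0, 0, 0], [0, 0, -2, 0, 0, 0], [0, 0, -2, 0, 0, 0], [0, 0, -2, 0, 0, 0], [0, 0, -1, 0, 0, 0], [0, 0, -1, 0, 0, 0], [0, 0, 0, 0, 0, 0], [0, 0, 0, 0, 0, 0]])

```text
clock: 18.77
eef_pos: [0.4664, -0.1334, 0.0852]
eef_rot: [0.999, -0.041, 0.001, 0.001]
ft_force: [-1.8, -1.1, 2.7]
finger_gap: 0.0135
```

apply_moves(targets=[[0, 1, 0, 0, 0, 0], [0, 0, -1, 0, 0, 0], [0, 0, -1, 0, 0, 0], [0, 0, 0, 0, 0, 0], [0, 0, 0, 0, 0, 0]])

```text
clock: 19.18
eef_pos: [0.4667, -0.1318, 0.0825]
eef_rot: [0.999, -0.041, 0.001, -0.0]
ft_force: [4.4, -0.4, -2.2]
finger_gap: 0.0135
```

apply_moves(targets=[[0.7, 0, 0, 0, 0, 0], [0, 0, -2, 0, 0, 0], [0, 0, -2, 0, 0, 0], [0, 0, 0, 0, 0, 0]])

```text
clock: 19.52
eef_pos: [0.4668, -0.1318, 0.0781]
eef_rot: [0.999, -0.041, 0.0, -0.0]
ft_force: [4.6, -0.2, -2.0]
finger_gap: 0.0134
```

apply_moves(targets=[[0.7, 0, 0, 0, 0, 0], [0, 0, -2, 0, 0, 0], [0, 0, -1, 0, 0, 0], [0, 0, -1, 0, 0, 0], [0, 0, 0, 0, 0, 0]])

```text
clock: 19.93
eef_pos: [0.4671, -0.1318, 0.0743]
eef_rot: [0.999, -0.041, -0.0, -0.0]
ft_force: [1.5, 0.4, 1.5]
finger_gap: 0.0133
```

Home height is reached at TCP 0.0743 (0.0748 expected), with very little side force. Next I'll press to the stop.

apply_moves(targets=[[0.2, 0, -1, 0, 0, 0], [0, 0, -1, 0, 0, 0], [0, 0, -1, 0, 0, 0], [0, 0, -1, 0, 0, 0], [0, 0, -1, 0, 0, 0], [0, 0, -1, 0, 0, 0], [0, 0, 0, 0, 0, 0], [0, 0, 0, 0, 0, 0]])

```text
clock: 20.6
eef_pos: [0.4674, -0.1318, 0.069]
eef_rot: [0.999, -0.041, -0.0, -0.0]
ft_force: [-2.8, 2.1, 7.7]
finger_gap: 0.0137
```

apply_moves(targets=[[0, 0, -1, 0, 0, 0], [0, 0, -1, 0, 0, 0], [0, 0, 0, 0, 0, 0], [0, 0, 0, 0, 0, 0]], grip_force=55)

```text
clock: 20.93
eef_pos: [0.4677, -0.132, 0.0687]
eef_rot: [0.999, -0.041, -0.001, -0.0]
ft_force: [-8.0, 3.6, 20.8]
finger_gap: 0.0135
```

The stop is at TCP 0.0687, against 0.0688 expected, with 21 N. I'll ease the side load a little and hold for more than 2 s.

apply_moves(targets=[[-0.5, 0, 0, 0, 0, 0], [0, 0, 0, 0, 0, 0], [0, 0, 0, 0, 0, 0], [0, 0, 0, 0, 0, 0], [0, 0, 0, 0, 0, 0], [0, 0, 0, 0, 0, 0], [0, 0, 0, 0, 0, 0], [0, 0, 0, 0, 0, 0], [0, 0, 0, 0, 0, 0], [0, 0, 0, 0, 0, 0], [0, 0, 0, 0, 0, 0], [0, 0, 0, 0, 0, 0]])

```text
clock: 21.93
eef_pos: [0.4676, -0.1319, 0.0687]
eef_rot: [0.999, -0.041, -0.0, -0.0]
ft_force: [-6.8, 4.1, 20.7]
finger_gap: 0.0134
```

apply_moves(targets=[[0, 0, 0, 0, 0, 0], [0, 0, 0, 0, 0, 0], [0, 0, 0, 0, 0, 0], [0, 0, 0, 0, 0, 0], [0, 0, 0, 0, 0, 0], [0, 0, 0, 0, 0, 0], [0, 0, 0, 0, 0, 0], [0, 0, 0, 0, 0, 0], [0, 0, 0, 0, 0, 0], [0, 0, 0, 0, 0, 0], [0, 0, 0, 0, 0, 0], [0, 0, 0, 0, 0, 0]])

```text
clock: 22.93
eef_pos: [0.4677, -0.132, 0.0687]
eef_rot: [0.999, -0.041, -0.0, -0.0]
ft_force: [-5.0, 4.9, 19.0]
finger_gap: 0.0134
```

apply_moves(targets=[[0, 0, 0, 0, 0, 0], [0, 0, 0, 0, 0, 0], [0, 0, 0, 0, 0, 0], [0, 0, 0, 0, 0, 0], [0, 0, 0, 0, 0, 0], [0, 0, 0, 0, 0, 0], [0, 0, 0, 0, 0, 0], [0, 0, 0, 0, 0, 0], [0, 0, 0, 0, 0, 0], [0, 0, 0, 0, 0, 0], [0, 0, 0, 0, 0, 0], [0, 0, 0, 0, 0, 0]])

```text
clock: 23.93
eef_pos: [0.4676, -0.132, 0.0687]
eef_rot: [0.999, -0.041, -0.0, -0.0]
ft_force: [-5.2, 4.2, 19.3]
finger_gap: 0.0134
```

```bash
python3 - <<'E'
from h import *
s,a=snap('wrist','end')
print(s['eef_pos'],s['ft_force'],s['clock'],s['finger_gap'])
cv2.imwrite('pics/j.png',a)
E
```

```text
[ 0.46763901 -0.1319614   0.0687349 ] [-5.17548358  4.23904089 19.3246793 ] 23.9333 0.01344550809123853
```

View pics/j.png

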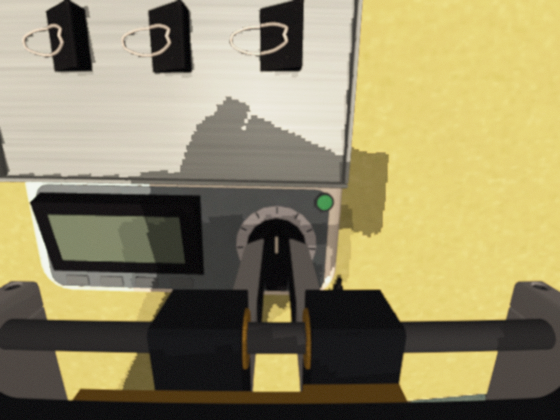

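The wrist view shows three clips flat in the pan, at (70,35), (172,37) and (281,37), and the knob on the dial at (276,245), gripped with its line pointing ahead.

```bash
python3 -c "
from station import arm
print(arm.job_done())"
```

```text
the job is handed in; nothing more can be done
None
```

I set three medium binder clips side by side in the pan, then fitted the knob on the dial shaft and pressed it to the stop. I handed in at about 24 s with the arm still gripping the knob and pressing it in. The hand-in gave no verdict.

- **Clips:** the last wrist picture shows all three lying flat in the pan. I did not touch the fourth clip, the big clip, the eraser or the staple remover.
- **Knob fit:** it slid down the shaft with almost no vertical resistance and seated with the tool tip at 74.3 mm, where I expected 74.8 mm. It then travelled about 6 mm more to a hard stop at 68.7 mm, where I expected 68.8 mm.
- **Press:** I held it at the stop for 3 s with 19–21 N, above the spring's 8.5 N.
- **Disagreements:** my estimates of the shaft's flat differed by about ±0.08 rad, so I used −0.08 rad. My first position for the shaft was about 2 mm off, because I took the foot of the flat for its top edge. I corrected that before inserting. About 6 N of side force remained during the hold.

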